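Bring the vial loupe to its red stop

TASK

Slide the inspection loupe along its rail until its carriage rests against the red stop. The brake grips the rail by itself: press down the blue pad in the middle of the carriage with your fingertips and keep it down while you push the carriage along, gently and never against the gripping brake, then let go and come clear so that the brake holds again. Only press and push, lift nothing, and leave the jar, the timer and the green carton where they are.

Things in the scene. Friction and masses are not known exactly. Their poses are not given: they have to be found in the camera images.
- rail: Grey base plate 90 x 440 x 12 mm, screwed to the bench, with an aluminium rail 34 mm wide along its middle whose top is 28 mm above the bench, and a black block at each end. Origin at the centre of the plate's underside; its y axis runs along the rail, z up.
- carriage (a joint): Position of the carriage along the rail's y axis, m; 0 = middle of the rail. The carriage stays on the rail and cannot be lifted. With the brake off it slides against about 1 N of drag plus light damping (6 N per m/s); with the brake on it resists with some 25 to 40 N, and it stays wherever it is let go.
- carriage_mid (a point): Middle of the carriage's underside, 30 mm above the bench. The carriage is dark steel, 70 mm across the rail, 92 mm along it (46 mm either way from this point), 14 mm thick, with a black shoulder 16 mm long, 50 mm wide, at each end whose top is 40 mm above this point. The blue pad lies between the shoulders, in a gap of 60 mm.
- loupe (a point): Centre of the round loupe's top, 58 mm in diameter, carried by an arm on the rail's +x side, 105 mm from the carriage middle and 59 mm above the bench; it moves with the carriage and clears the vials by about 9 mm.
- pad (a joint): How far the blue pad is pressed down, m: about 0 (to 0.0005) at rest with the brake gripping, 0.008 fully down. The brake has fully let go from 0.002 on. A spring resists with 7 N at the start and 11 N at the bottom, and lifts the pad again when it is let go.
- pad_top (a point): Centre of the blue pad's top face (moves with it), 60 mm above the bench at rest, 10 mm below the shoulders' tops. The pad is 56 mm along the rail and 44 mm across it, flat with fine light ribs; fixed dark skirts along its two long sides stand 8 mm below its top at rest, flush with it when fully down.
- stop_red: Red stop clamped on the rail, 24 mm along the rail, 56 mm across it, 28 mm high, with a steel screw head on top (to 32 mm). Origin at the centre of its underside, 28 mm above the bench on the rail's middle line. On either the rail's +y or -y side of the carriage. The carriage's end meets it when their centres are 58 mm apart.
- stop_grey: The other stop, same shape in grey, on the opposite side of the carriage; not the one wanted. Origin as for the red one.
- vials: White rack 40 x 360 x 26 mm, fixed, with a row of 11 capped vials (tops 44 mm above the bench), parallel to the rail on its +x side, under the loupe. Origin at the centre of its underside.
- jar: Loose white jar with red cap, 46 mm in diameter, 60 mm high, upright on the robot's side of the rail. Origin at the centre of its underside. Not to be disturbed.
- timer: Loose white lab timer, 60 x 70 x 22 mm, lying on the robot's side of the rail. Origin at the centre of its underside. Not to be disturbed.
- carton: Loose green carton, 80 x 130 x 55 mm, beyond the vial rack. Origin at the centre of its underside. Not to be disturbed.

How it is judged:
By the outcome, as a careful person would: the job done as asked, in the order asked, and still so for the second after the job is handed in, with the robot touching nothing.
It also fails if it takes over 40 s, if anything falls off the work surface, if the arm or the gripper's body presses on something with over 40 N, if the wrist force passes 120 N, or if a joint passes its speed limit or range.

ROBOT

A 6-joint arm with a two-finger parallel gripper is mounted at the origin on the work surface. World frame = base frame: x ahead of the robot, y to its left, z up, the work surface at z = 0. Lengths are in m, angles in degrees, forces in N, time in s.
With the tool pointing down it reaches from about 0.35 to 0.875 m from the base axis. Payload 4.2 kg.
Tool frame: the origin (TCP) lies at the very end of the fingers, on their centre line; the grasp point (between the pads) lies 19 mm behind it (r.hold_point_z is the distance from the TCP to the grasp point, in m); z points along the fingers, y is the direction in which the jaws open and shut (so a half turn about z gives the same grasp; the last joint's range is limited). The gripper opens to 87 mm and grips with 3 to 60 N. Pads are 19 mm wide; open, the fingers measure 117 mm over their backs; the gripper's body (75 mm by 190 mm) begins 51 mm behind the grasp point.
Start: joints at [83.171, 22.042, 0.453, 0, -68.411, -14.817], TCP at [0.231, 0.581, 0.223] pointing down, gripper open.
Joint ranges: [-179.83, 179.83], [-69.29, 118.12], [-61.27, 80.66], [-181.25, 117.63], [-171.15, -9.14], [-177.46, 177.46]. Speed limits (degrees/s): [159.86, 159.86, 180, 180, 180, 180].

INTERFACE

Orientations are given as a 3x3 rotation matrix whose columns are the frame's x, y, z axes.
In Python, from station import r, cams, ticket gives the robot as it stands.
- The arm moves only by the tool drive_tool, never from a script. Its argument "deltas" is a list of rows, each an object of numbers: "dx", "dy", "dz": the shift along the tool's x, y, z in m; "wx", "wy", "wz": the turn, a rotation vector about the tool's x, y, z in degrees. A call has 1 to 20 rows; each row is the pose to reach, as a shift and turn from the pose commanded when the call began, along the tool's axes at that moment; what a row does not reach only later rows make up. A row lasts 1/10 s, in which the tool goes at most 50 mm and 8.59 degrees, less where a joint would pass 70% of its speed; a pose out of reach is approached as far as the arm can. A call with a gripper value outside its range is refused whole. "gripper" is the opening, from 0 (shut) to 1 (fully open), set as the call begins (left out, the last holds). The fingers move at their own pace and stop on an object; the grip force is fixed at half the most. Time passes only in rows, so rows that repeat a pose let the fingers close. It gives the time, the measured TCP pose, the force and the opening at its end, in the units of the state.
- r.sense(): the state, without advancing time (a new reading comes with each control period).
- cams.capture(name): name is "scene" or "top" or "wrist"; returns the picture (384x512x3 uint8, red, green, blue); there is no depth.
- cams.camera_model(name): a dict with "intrinsics" (3x3 intrinsics, pixels), "distortion" ([k1, k2, p1, p2, k3] as OpenCV has them; the pictures are not rectified), "extrinsics" (4x4, takes a point from world to camera coordinates); the wrist camera has in their place "T_tool_cam" (4x4, takes a point from camera to tool coordinates, whose origin is the TCP and whose axes are the flange's). Camera axes: x right, y down, z forward; pixel columns grow to the right and rows downward; lengths in m; the calibration is good to about 2 mm. A picture is of the moment at which its call begins: read the wrist's pose just before it. camera_model takes no time and is no camera call.
- ticket.finish_job(): hands the job in, once; it reports no verdict.
The state is a dict: "time_s": time; "joints": joint angles; "joint_velocities": joint speeds; "effort": joint torques, N m; "tcp_pos": TCP position; "ee_rot": TCP orientation; "wrist_force": force on the tool from outside, world axes, zero at the start; "moment": the same for the moment, N m; "gripper_width": opening from 0.0 (shut) to 1.0 (fully open).
Only numpy, scipy, OpenCV 4.12 (cv2) and the standard library are available. Lean on these libraries where they do the work, as an engineer would, in place of code of your own. Each camera call takes 0.05 s, during which the arm holds its last target.

## Working session

There is one attempt and no reset: what is moved stays moved. The work goes in short steps, Python scripts to look and compute and a tool call to move; the robot and the scene stay as the last step left them, time stands still between calls to the robot, and variables do not carry over. Pictures are saved under pics/ and viewed, and the job is handed in when it is done.

Besides the shell and the picture viewer there is one more tool, called after ">>>" as a command line: name --argument value ..., lists and objects as JSON in quotes. drive_tool: Moves the arm, as the interface text tells. Its arguments: {"type":"object","properties":{"deltas":{"type":"array","items":{"type":"object","properties":{"dx":{"type":"number"},"dy":{"type":"number"},"dz":{"type":"number"},"wx":{"type":"number"},"wy":{"type":"number"},"wz":{"type":"number"}}}},"gripper":{"type":"number"}},"required":["deltas"]}

```bash
mkdir -p pics
python3 - <<'E'
from station import r,cams
import cv2
s=r.sense();print({k:s[k] for k in('time_s','tcp_pos','ee_rot','wrist_force','gripper_width')})
for n in('scene','top'):
    im=cams.capture(n);cv2.imwrite(f'pics/{n}0.png',im[:,:,::-1])
    m=cams.camera_model(n);print(n,m)
E
```

```text
{'time_s': 0.0, 'tcp_pos': array([0.23030332, 0.58035769, 0.22146766]), 'ee_rot': array([[ 9.29408327e-01, -3.69052371e-01, -7.14043994e-04],
       [-3.69053046e-01, -9.29405984e-01, -2.08966334e-03],
       [ 1.07558449e-04,  2.20567062e-03, -9.99997562e-01]]), 'wrist_force': array([0.25271555, 0.0276444 , 0.05048849]), 'gripper_width': 0.9996079752064533}
scene {'intrinsics': array([[432.85461934,   0.        , 250.47988176],
       [  0.        , 432.85461934, 196.52078168],
       [  0.        ,   0.        ,   1.        ]]), 'distortion': array([-0.07744824,  0.        ,  0.        ,  0.        ,  0.        ]), 'extrinsics': array([[ 0.87137323,  0.49060541,  0.00387564, -0.51582241],
       [ 0.41288214, -0.72901464, -0.5459542 , -0.19045154],
       [-0.26502268,  0.47733006, -0.83780606,  1.13907363],
       [ 0.        ,  0.        ,  0.        ,  1.        ]])}
top {'intrinsics': array([[455.6989494 ,   0.        , 248.29441203],
       [  0.        , 455.6989494 , 178.03501958],
       [  0.        ,   0.        ,   1.        ]]), 'distortion': array([-0.18271016,  0.        ,  0.        ,  0.        ,  0.        ]), 'extrinsics': array([[ 0.0243411 , -0.99912629, -0.03397295,  0.02848397],
       [-0.996367  , -0.02147165, -0.08241215,  0.59054381],
       [ 0.08161069,  0.03585553, -0.99601911,  0.82804305],
       [ 0.        ,  0.        ,  0.        ,  1.        ]])}
```

View pics/scene0.png

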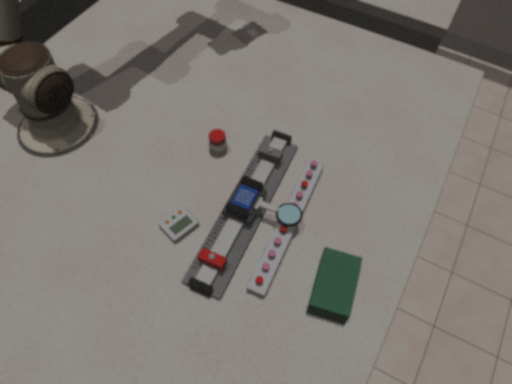

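View pics/top0.png

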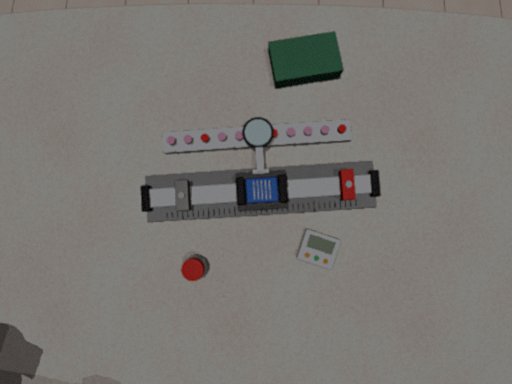

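The red stop is on the right in the top view (row 184, col 348), which is world -y. The carriage pad is near (262, 190). I'll zoom in to measure.

Run:
```python
import cv2
im=cv2.imread('pics/top0.png')
cv2.imwrite('pics/topA.png',cv2.resize(im[155:225,225:390],(792,336),interpolation=cv2.INTER_CUBIC))
cv2.imwrite('pics/topB.png',cv2.resize(im[150:290,135:385],(800,448),interpolation=cv2.INTER_CUBIC))
```

```text
(no output)
```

View pics/topA.png

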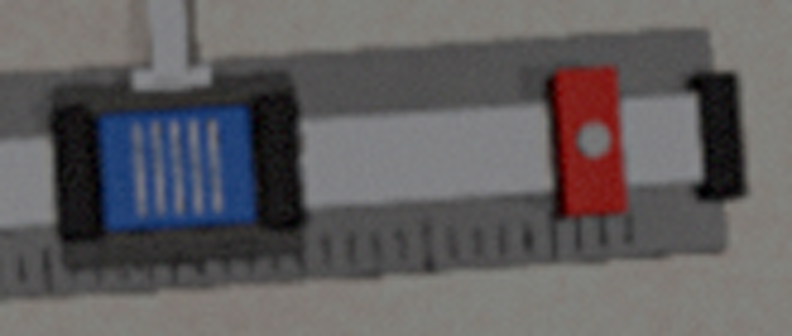

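View pics/topB.png

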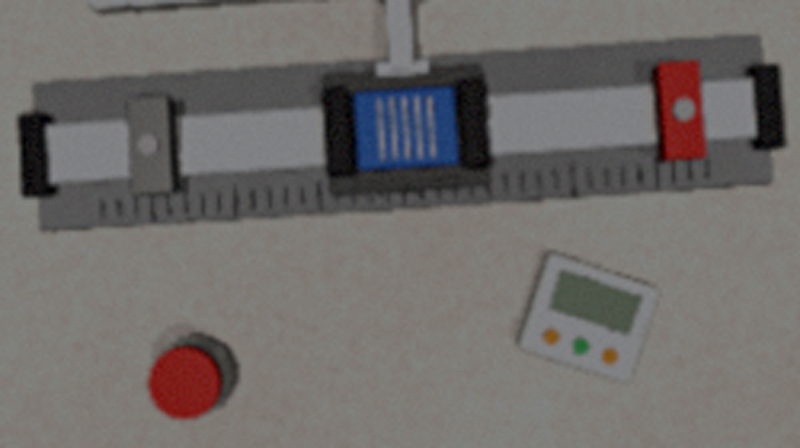

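```bash
cat > h.py <<'E'
import numpy as np, cv2
def back(m,uv,z):
    K=np.array(m['intrinsics']);E=np.array(m['extrinsics'])
    p=cv2.undistortPoints(np.array([[uv]],float),K,np.array(m['distortion']))[0,0]
    R=E[:3,:3];c=-R.T@E[:3,3];d=R.T@np.array([p[0],p[1],1]);return c+d*(z-c[2])/d[2]
E
python3 - <<'E'
from h import *
from station import cams
m=cams.camera_model('top')
A=lambda u,v:((u+.5)/4.8-.5+225,(v+.5)/4.8-.5+155)
B=lambda u,v:((u+.5)/3.2-.5+135,(v+.5)/3.2-.5+150)
pts={'pad':(A(178,169),.060),'stop':(A(590,141),.056),'screw':(A(593,139),.060),
'shL':(A(80,172),.070),'shR':(A(277,160),.070),
'pl1':(B(33,84),.012),'pl2':(B(40,229),.012),'pl3':(B(760,37),.012),'pl4':(B(772,183),.012),'jar':(B(185,382),.06),'timer':(B(590,315),.022),'grey':(B(147,144),.06)}
P={k:back(m,*v) for k,v in pts.items()}
for k,v in P.items(): print(k,v.round(4))
d=P['pl1']+P['pl2']-P['pl3']-P['pl4'];d[2]=0;d/=np.linalg.norm(d);print('yaxis plate',d,np.degrees(np.arctan2(-d[0],d[1])))
d2=P['grey']-P['screw'];print('screws',d2/np.linalg.norm(d2), 'platecentre',(P['pl1']+P['pl2']+P['pl3']+P['pl4'])/4)
print('pad-stop along',(P['pad']-P['screw'])@d)
E
```

```text
pad [0.5662 0.0163 0.06  ]
stop [ 0.5803 -0.1384  0.056 ]
screw [ 0.5808 -0.1388  0.06  ]
shL [0.5638 0.0523 0.07  ]
shR [ 0.5698 -0.0201  0.07  ]
pl1 [0.5906 0.2425 0.012 ]
pl2 [0.5034 0.2348 0.012 ]
pl3 [ 0.6282 -0.194   0.012 ]
pl4 [ 0.5411 -0.2016  0.012 ]
jar [0.4213 0.1368 0.06  ]
timer [ 0.462  -0.0927  0.022 ]
grey [0.5541 0.1623 0.06  ]
yaxis plate [-0.08589631  0.99630408  0.        ] 4.927568077375188
screws [-0.08817234  0.99610523  0.        ] platecentre [0.56582633 0.02042069 0.012     ]
pad-stop along 0.15573948773059534
```

>>> drive_tool --deltas '[{"dx": 0.03, "dy": 0.02, "dz": 0, "wz": -2}, {"dx": 0.065, "dy": 0.05, "dz": 0, "wz": -4}, {"dx": 0.1, "dy": 0.08, "dz": 0, "wz": -6}, {"dx": 0.14, "dy": 0.11, "dz": 0, "wz": -8}, {"dx": 0.175, "dy": 0.135, "dz": 0, "wz": -10}, {"dx": 0.21, "dy": 0.16, "dz": 0, "wz": -12}, {"dx": 0.245, "dy": 0.19, "dz": 0, "wz": -14}, {"dx": 0.28, "dy": 0.22, "dz": 0, "wz": -16}, {"dx": 0.32, "dy": 0.25, "dz": 0, "wz": -18}, {"dx": 0.355, "dy": 0.275, "dz": 0, "wz": -20}, {"dx": 0.39, "dy": 0.3, "dz": 0.01, "wz": -22}, {"dx": 0.425, "dy": 0.33, "dz": 0.02, "wz": -24}, {"dx": 0.46, "dy": 0.36, "dz": 0.04, "wz": -25}, {"dx": 0.49, "dy": 0.385, "dz": 0.06, "wz": -26}, {"dx": 0.51, "dy": 0.4, "dz": 0.07, "wz": -26.6}, {"dx": 0.524, "dy": 0.407, "dz": 0.08, "wz": -26.6}, {"dx": 0.524, "dy": 0.407, "dz": 0.08, "wz": -26.6}, {"dx": 0.524, "dy": 0.407, "dz": 0.08, "wz": -26.6}]' --gripper 0

```text
schema error: expected keys dx, dy, dz, wx, wy, wz
```

Run:
```python
from station import r,cams
import cv2
s=r.sense();print({k:s[k] for k in('time_s','tcp_pos','ee_rot','wrist_force','gripper_width','joints')})
im=cams.capture('wrist');cv2.imwrite('pics/w1.png',cv2.resize(im[:,:,::-1],(768,576),interpolation=cv2.INTER_CUBIC))
print(cams.camera_model('wrist'))
```

```text
{'time_s': 0.1, 'tcp_pos': array([0.23032751, 0.58044171, 0.22157632]), 'ee_rot': array([[ 9.29435517e-01, -3.68984092e-01, -5.98737803e-04],
       [-3.68984558e-01, -9.29433703e-01, -1.84048166e-03],
       [ 1.22621360e-04,  1.93153402e-03, -9.99998127e-01]]), 'wrist_force': array([-0.00541706, -0.77666694, -0.5513293 ]), 'gripper_width': 1.0010168534423132, 'joints': array([ 8.31719235e+01,  2.20861368e+01,  3.87524002e-01, -2.31486806e-02,
       -6.84101714e+01, -1.48163982e+01])}
{'intrinsics': array([[293.73286122,   0.        , 250.97748285],
       [  0.        , 293.73286122, 189.51623842],
       [  0.        ,   0.        ,   1.        ]]), 'distortion': array([-0.00328397,  0.        ,  0.        ,  0.        ,  0.        ]), 'T_tool_cam': array([[-4.12876362e-04, -9.61801106e-01, -2.73748904e-01,
         7.55365725e-02],
       [ 9.99999889e-01, -3.35311422e-04, -3.30132536e-04,
         2.02089610e-04],
       [ 2.25730704e-04, -2.73749010e-01,  9.61801138e-01,
        -1.62987792e-01],
       [ 0.00000000e+00,  0.00000000e+00,  0.00000000e+00,
         1.00000000e+00]])}
```

View pics/w1.png

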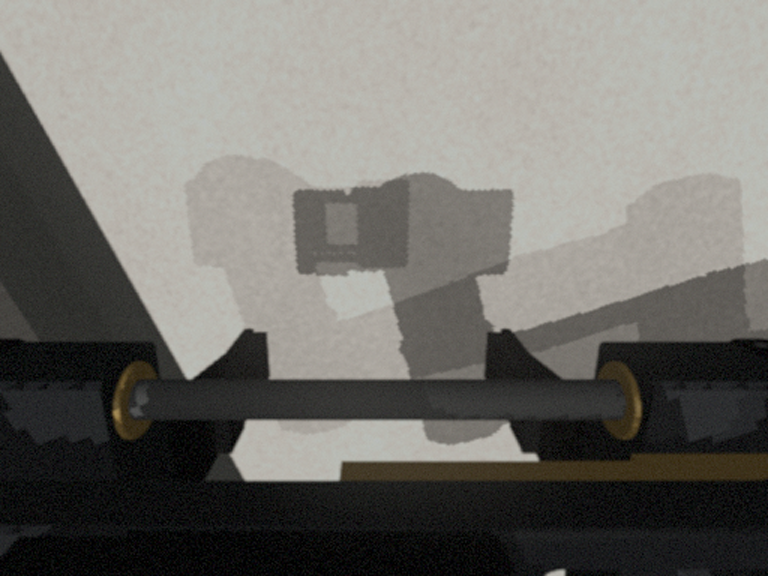

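The move was refused because every row needs all six keys. The wrist view shows only bench and shadows, so nothing has moved. I'll resend it.

>>> drive_tool --deltas '[{"dx": 0.03, "dy": 0.02, "dz": 0, "wx": 0, "wy": 0, "wz": -2}, {"dx": 0.065, "dy": 0.05, "dz": 0, "wx": 0, "wy": 0, "wz": -4}, {"dx": 0.1, "dy": 0.08, "dz": 0, "wx": 0, "wy": 0, "wz": -6}, {"dx": 0.14, "dy": 0.11, "dz": 0, "wx": 0, "wy": 0, "wz": -8}, {"dx": 0.175, "dy": 0.135, "dz": 0, "wx": 0, "wy": 0, "wz": -10}, {"dx": 0.21, "dy": 0.16, "dz": 0, "wx": 0, "wy": 0, "wz": -12}, {"dx": 0.245, "dy": 0.19, "dz": 0, "wx": 0, "wy": 0, "wz": -14}, {"dx": 0.28, "dy": 0.22, "dz": 0, "wx": 0, "wy": 0, "wz": -16}, {"dx": 0.32, "dy": 0.25, "dz": 0, "wx": 0, "wy": 0, "wz": -18}, {"dx": 0.355, "dy": 0.275, "dz": 0, "wx": 0, "wy": 0, "wz": -20}, {"dx": 0.39, "dy": 0.3, "dz": 0.01, "wx": 0, "wy": 0, "wz": -22}, {"dx": 0.425, "dy": 0.33, "dz": 0.02, "wx": 0, "wy": 0, "wz": -24}, {"dx": 0.46, "dy": 0.36, "dz": 0.04, "wx": 0, "wy": 0, "wz": -25}, {"dx": 0.49, "dy": 0.385, "dz": 0.06, "wx": 0, "wy": 0, "wz": -26}, {"dx": 0.51, "dy": 0.4, "dz": 0.07, "wx": 0, "wy": 0, "wz": -26.6}, {"dx": 0.524, "dy": 0.407, "dz": 0.08, "wx": 0, "wy": 0, "wz": -26.6}, {"dx": 0.524, "dy": 0.407, "dz": 0.08, "wx": 0, "wy": 0, "wz": -26.6}, {"dx": 0.524, "dy": 0.407, "dz": 0.08, "wx": 0, "wy": 0, "wz": -26.6}]' --gripper 0

```text
time_s: 1.95
tcp_pos: [0.5674, 0.0097, 0.1424]
ee_rot: [[0.996, 0.086, -0.0], [0.086, -0.996, -0.0], [-0.0, -0.0, -1.0]]
wrist_force: [-0.9, 0.9, 0.7]
gripper_width: 0.007
```

Run:
```python
from station import r,cams
import cv2
s=r.sense();print({k:s[k] for k in('time_s','tcp_pos','ee_rot','wrist_force','gripper_width','joints')})
im=cams.capture('wrist');cv2.imwrite('pics/w2.png',cv2.resize(im[:,:,::-1],(768,576),interpolation=cv2.INTER_CUBIC))
```

```text
{'time_s': 1.95, 'tcp_pos': array([0.56739996, 0.00971827, 0.1424392 ]), 'ee_rot': array([[ 9.96267534e-01,  8.63183126e-02, -3.86181102e-04],
       [ 8.63183067e-02, -9.96267609e-01, -3.17343829e-05],
       [-3.87478982e-04, -1.71856346e-06, -9.99999925e-01]]), 'wrist_force': array([-0.89646734,  0.94507245,  0.74064076]), 'gripper_width': 0.007304692731572736, 'joints': array([ 1.73338942e+01,  2.05445052e+01, -1.42440132e+01, -5.91214610e-03,
       -5.52331451e+01,  7.76213153e+01])}
```

View pics/w2.png

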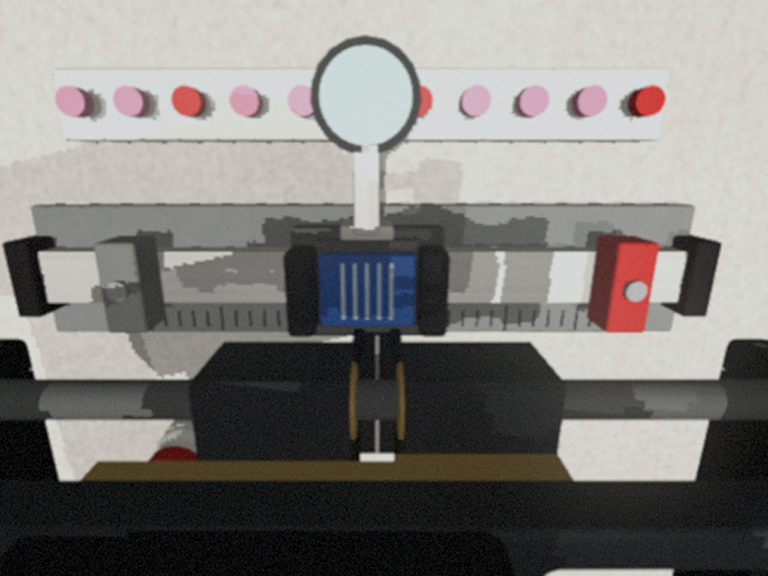

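The wrist view shows the pad centre at (367, 289), the red stop's screw at (636, 291) and the loupe at (366, 95). The fingers are shut above the pad.

Run:
```python
from h import *
from station import r,cams
m=dict(cams.camera_model('wrist'));s=r.sense()
T=np.eye(4);T[:3,:3]=s['ee_rot'];T[:3,3]=s['tcp_pos']
m['extrinsics']=np.linalg.inv(T@m['T_tool_cam'])
A=lambda u,v:((u+.5)/1.5-.5,(v+.5)/1.5-.5)
for k,uv,z in(('pad',(367,289),.06),('screw',(636,291),.06),('greysc',(115,291),.06),('shRin',(417,285),.07),('shRout',(448,285),.07),('shLout',(285,287),.07),('loupe',(366,95),.059),('stopL',(602,285),.056),('stopR',(651,285),.056)):
    p=back(m,A(*uv),z);print(k,p.round(4),'tool',(T[:3,:3].T@(p-T[:3,3])).round(4))
```

```text
pad [0.5697 0.0157 0.06  ] tool [ 0.0027 -0.0053  0.083 ]
screw [ 0.5821 -0.1408  0.06  ] tool [0.0014 0.1516 0.0829]
greysc [0.5558 0.1621 0.06  ] tool [ 0.0016 -0.1524  0.083 ]
shRin [ 0.5774 -0.0118  0.07  ] tool [0.008  0.0228 0.073 ]
shRout [ 0.5789 -0.029   0.07  ] tool [0.008 0.04  0.073]
shLout [0.5699 0.0614 0.07  ] tool [ 0.0068 -0.0508  0.073 ]
loupe [0.6742 0.0247 0.059 ] tool [ 0.1075 -0.0052  0.084 ]
stopL [ 0.5831 -0.1224  0.056 ] tool [0.0039 0.1334 0.087 ]
stopR [ 0.5856 -0.1513  0.056 ] tool [0.0039 0.1624 0.0869]
```

>>> drive_tool --deltas '[{"dx": 0.001, "dy": 0, "dz": 0.015, "wx": 0, "wy": 0, "wz": 0}, {"dx": 0.0015, "dy": 0, "dz": 0.035, "wx": 0, "wy": 0, "wz": 0}, {"dx": 0.0015, "dy": 0, "dz": 0.055, "wx": 0, "wy": 0, "wz": 0}, {"dx": 0.0015, "dy": 0, "dz": 0.07, "wx": 0, "wy": 0, "wz": 0}, {"dx": 0.0015, "dy": 0, "dz": 0.077, "wx": 0, "wy": 0, "wz": 0}, {"dx": 0.0015, "dy": 0, "dz": 0.079, "wx": 0, "wy": 0, "wz": 0}, {"dx": 0.0015, "dy": 0, "dz": 0.079, "wx": 0, "wy": 0, "wz": 0}]'

```text
time_s: 2.7
tcp_pos: [0.5693, 0.0101, 0.0643]
ee_rot: [[0.996, 0.087, 0.001], [0.087, -0.996, 0.0], [0.001, -0.0, -1.0]]
wrist_force: [0.5, -0.3, -0.7]
gripper_width: 0.009
```

>>> drive_tool --deltas '[{"dx": 0, "dy": 0, "dz": 0.002, "wx": 0, "wy": 0, "wz": 0}, {"dx": 0, "dy": 0, "dz": 0.004, "wx": 0, "wy": 0, "wz": 0}, {"dx": 0, "dy": 0, "dz": 0.006, "wx": 0, "wy": 0, "wz": 0}, {"dx": 0, "dy": 0, "dz": 0.007, "wx": 0, "wy": 0, "wz": 0}, {"dx": 0, "dy": 0, "dz": 0.008, "wx": 0, "wy": 0, "wz": 0}, {"dx": 0, "dy": 0, "dz": 0.008, "wx": 0, "wy": 0, "wz": 0}, {"dx": 0, "dy": 0, "dz": 0.008, "wx": 0, "wy": 0, "wz": 0}]'

```text
time_s: 3.4
tcp_pos: [0.5695, 0.0095, 0.0571]
ee_rot: [[0.996, 0.087, 0.002], [0.087, -0.996, -0.0], [0.002, 0.0, -1.0]]
wrist_force: [-1.7, 1.5, 7.4]
gripper_width: 0.005
```

Run:
```python
from station import r,cams
import cv2
s=r.sense();print({k:s[k] for k in('time_s','tcp_pos','wrist_force')})
im=cams.capture('wrist');cv2.imwrite('pics/w3.png',cv2.resize(im[:,:,::-1],(768,576),interpolation=cv2.INTER_CUBIC))
```

```text
{'time_s': 3.4, 'tcp_pos': array([0.56947   , 0.00951778, 0.05710118]), 'wrist_force': array([-1.74022268,  1.46804671,  7.4347608 ])}
```

View pics/w3.png

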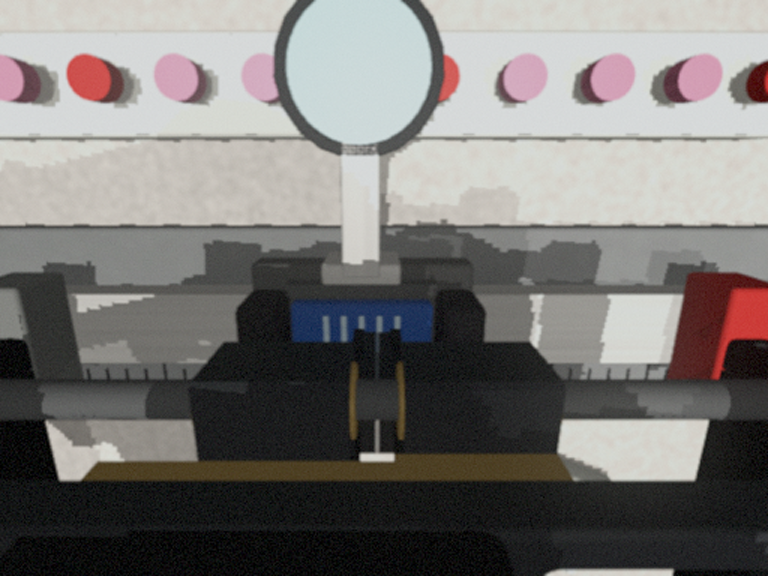

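The fingers are on the pad at about 7 N. I'll press 2 mm further so the brake is surely off.

>>> drive_tool --deltas '[{"dx": 0, "dy": 0, "dz": 0.001, "wx": 0, "wy": 0, "wz": 0}, {"dx": 0, "dy": 0, "dz": 0.002, "wx": 0, "wy": 0, "wz": 0}, {"dx": 0, "dy": 0, "dz": 0.002, "wx": 0, "wy": 0, "wz": 0}, {"dx": 0, "dy": 0, "dz": 0.002, "wx": 0, "wy": 0, "wz": 0}]'

```text
time_s: 3.85
tcp_pos: [0.5695, 0.0095, 0.0553]
ee_rot: [[0.996, 0.087, 0.002], [0.087, -0.996, -0.0], [0.002, 0.0, -1.0]]
wrist_force: [-1.7, 0.9, 9.2]
gripper_width: 0.005
```

>>> drive_tool --deltas '[{"dx": 0, "dy": 0.001, "dz": 0, "wx": 0, "wy": 0, "wz": 0}, {"dx": 0, "dy": 0.003, "dz": 0, "wx": 0, "wy": 0, "wz": 0}, {"dx": 0, "dy": 0.005, "dz": 0, "wx": 0, "wy": 0, "wz": 0}, {"dx": 0, "dy": 0.008, "dz": 0, "wx": 0, "wy": 0, "wz": 0}, {"dx": 0, "dy": 0.011, "dz": 0, "wx": 0, "wy": 0, "wz": 0}, {"dx": 0, "dy": 0.014, "dz": 0, "wx": 0, "wy": 0, "wz": 0}, {"dx": 0, "dy": 0.017, "dz": 0, "wx": 0, "wy": 0, "wz": 0}, {"dx": 0, "dy": 0.02, "dz": 0, "wx": 0, "wy": 0, "wz": 0}]'

```text
time_s: 4.65
tcp_pos: [0.5712, -0.0105, 0.0553]
ee_rot: [[0.996, 0.087, 0.002], [0.087, -0.996, -0.0], [0.002, 0.0, -1.0]]
wrist_force: [-2.6, 0.3, 8.5]
gripper_width: 0.002
```

Run:
```python
from station import r,cams
import cv2
im=cams.capture('wrist');cv2.imwrite('pics/w4.png',cv2.resize(im[:,:,::-1],(768,576),interpolation=cv2.INTER_CUBIC))
```

```text
(no output)
```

View pics/w4.png

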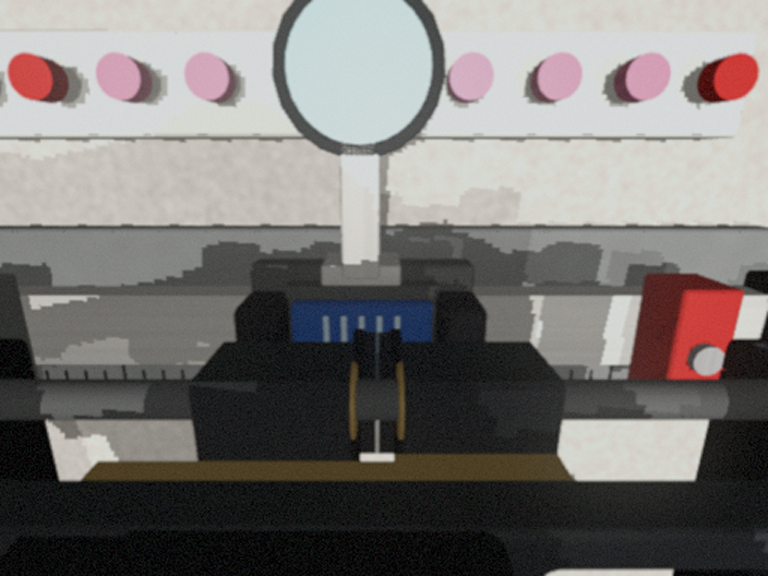

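The carriage moves with the fingers without slipping, and the loupe stays at the same pixel while the vials shift. About 79 mm remain. I'll push 65 mm more, then look.

>>> drive_tool --deltas '[{"dx": 0, "dy": 0.002, "dz": 0, "wx": 0, "wy": 0, "wz": 0}, {"dx": 0, "dy": 0.005, "dz": 0, "wx": 0, "wy": 0, "wz": 0}, {"dx": 0, "dy": 0.009, "dz": 0, "wx": 0, "wy": 0, "wz": 0}, {"dx": 0, "dy": 0.013, "dz": 0, "wx": 0, "wy": 0, "wz": 0}, {"dx": 0, "dy": 0.017, "dz": 0, "wx": 0, "wy": 0, "wz": 0}, {"dx": 0, "dy": 0.021, "dz": 0, "wx": 0, "wy": 0, "wz": 0}, {"dx": 0, "dy": 0.025, "dz": 0, "wx": 0, "wy": 0, "wz": 0}, {"dx": 0, "dy": 0.029, "dz": 0, "wx": 0, "wy": 0, "wz": 0}, {"dx": 0, "dy": 0.033, "dz": 0, "wx": 0, "wy": 0, "wz": 0}, {"dx": 0, "dy": 0.037, "dz": 0, "wx": 0, "wy": 0, "wz": 0}, {"dx": 0, "dy": 0.041, "dz": 0, "wx": 0, "wy": 0, "wz": 0}, {"dx": 0, "dy": 0.045, "dz": 0, "wx": 0, "wy": 0, "wz": 0}, {"dx": 0, "dy": 0.049, "dz": 0, "wx": 0, "wy": 0, "wz": 0}, {"dx": 0, "dy": 0.053, "dz": 0, "wx": 0, "wy": 0, "wz": 0}, {"dx": 0, "dy": 0.057, "dz": 0, "wx": 0, "wy": 0, "wz": 0}, {"dx": 0, "dy": 0.06, "dz": 0, "wx": 0, "wy": 0, "wz": 0}, {"dx": 0, "dy": 0.063, "dz": 0, "wx": 0, "wy": 0, "wz": 0}, {"dx": 0, "dy": 0.065, "dz": 0, "wx": 0, "wy": 0, "wz": 0}]'

```text
time_s: 6.5
tcp_pos: [0.5769, -0.0756, 0.0554]
ee_rot: [[0.996, 0.087, 0.002], [0.087, -0.996, -0.0], [0.002, 0.001, -1.0]]
wrist_force: [-2.2, 1.4, 9.4]
gripper_width: 0.008
```

Run:
```python
from station import r,cams
import cv2
im=cams.capture('wrist');cv2.imwrite('pics/w5.png',cv2.resize(im[:,:,::-1],(768,576),interpolation=cv2.INTER_CUBIC))
```

```text
(no output)
```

View pics/w5.png

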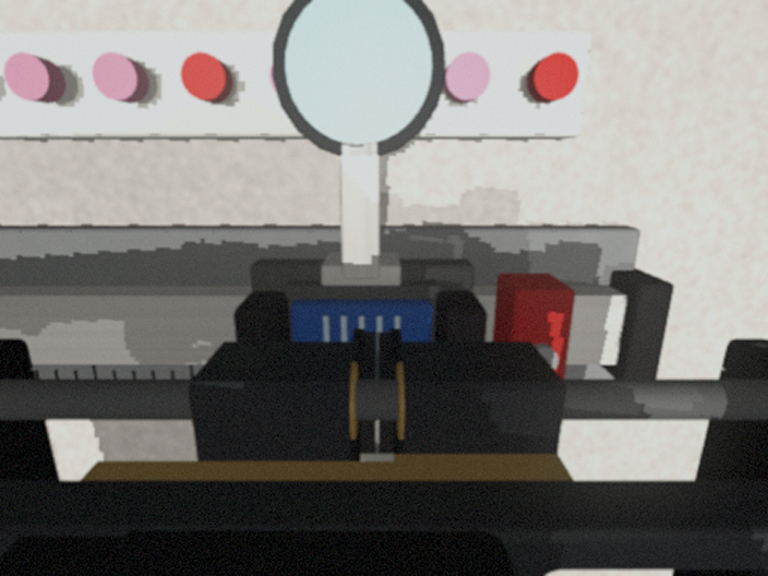

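The stop's left face is at col ~497 and the carriage end at ~485, so the remaining gap is around a centimetre. I'll slow down.

>>> drive_tool --deltas '[{"dx": 0, "dy": 0.001, "dz": 0, "wx": 0, "wy": 0, "wz": 0}, {"dx": 0, "dy": 0.003, "dz": 0, "wx": 0, "wy": 0, "wz": 0}, {"dx": 0, "dy": 0.005, "dz": 0, "wx": 0, "wy": 0, "wz": 0}, {"dx": 0, "dy": 0.007, "dz": 0, "wx": 0, "wy": 0, "wz": 0}, {"dx": 0, "dy": 0.008, "dz": 0, "wx": 0, "wy": 0, "wz": 0}, {"dx": 0, "dy": 0.009, "dz": 0, "wx": 0, "wy": 0, "wz": 0}, {"dx": 0, "dy": 0.01, "dz": 0, "wx": 0, "wy": 0, "wz": 0}, {"dx": 0, "dy": 0.011, "dz": 0, "wx": 0, "wy": 0, "wz": 0}]'

```text
time_s: 7.35
tcp_pos: [0.5778, -0.0864, 0.0554]
ee_rot: [[0.996, 0.087, 0.002], [0.087, -0.996, -0.0], [0.002, 0.001, -1.0]]
wrist_force: [-2.5, 1.5, 9.1]
gripper_width: 0.006
```

Run:
```python
from station import r,cams
import cv2
im=cams.capture('wrist');cv2.imwrite('pics/w6.png',cv2.resize(im[:,:,::-1],(768,576),interpolation=cv2.INTER_CUBIC))
```

```text
(no output)
```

View pics/w6.png

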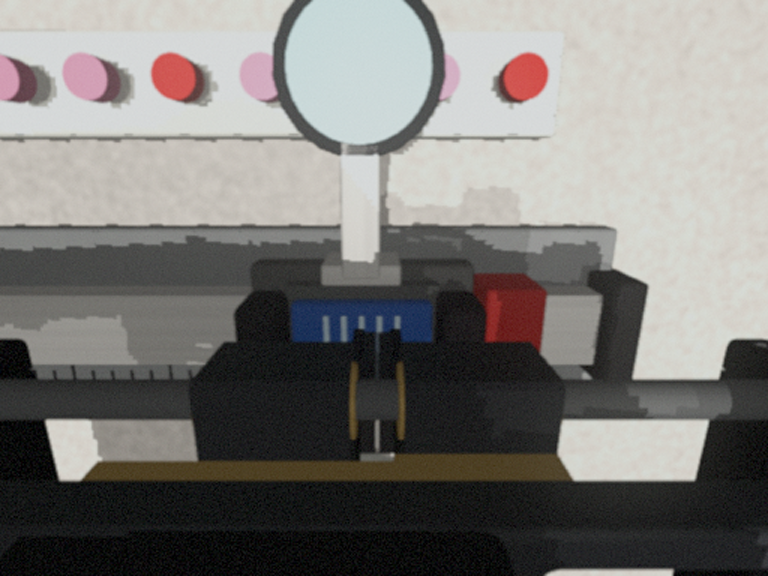

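A couple of mm remain. I'll creep in and watch the lateral force.

>>> drive_tool --deltas '[{"dx": 0, "dy": 0.0005, "dz": 0, "wx": 0, "wy": 0, "wz": 0}, {"dx": 0, "dy": 0.001, "dz": 0, "wx": 0, "wy": 0, "wz": 0}, {"dx": 0, "dy": 0.0015, "dz": 0, "wx": 0, "wy": 0, "wz": 0}, {"dx": 0, "dy": 0.002, "dz": 0, "wx": 0, "wy": 0, "wz": 0}, {"dx": 0, "dy": 0.002, "dz": 0, "wx": 0, "wy": 0, "wz": 0}]'

```text
time_s: 7.9
tcp_pos: [0.578, -0.0884, 0.0555]
ee_rot: [[0.996, 0.087, 0.002], [0.087, -0.996, -0.001], [0.002, 0.001, -1.0]]
wrist_force: [-2.4, 0.3, 8.1]
gripper_width: 0.005
```

>>> drive_tool --deltas '[{"dx": 0, "dy": 0.0005, "dz": 0, "wx": 0, "wy": 0, "wz": 0}, {"dx": 0, "dy": 0.001, "dz": 0, "wx": 0, "wy": 0, "wz": 0}, {"dx": 0, "dy": 0.001, "dz": 0, "wx": 0, "wy": 0, "wz": 0}]'

```text
time_s: 8.2
tcp_pos: [0.578, -0.0887, 0.0553]
ee_rot: [[0.996, 0.087, 0.002], [0.087, -0.996, 0.0], [0.002, -0.0, -1.0]]
wrist_force: [-2.6, 4.5, 8.5]
gripper_width: 0.008
```

>>> drive_tool --deltas '[{"dx": 0, "dy": 0.0005, "dz": 0, "wx": 0, "wy": 0, "wz": 0}, {"dx": 0, "dy": 0.001, "dz": 0, "wx": 0, "wy": 0, "wz": 0}, {"dx": 0, "dy": 0.001, "dz": 0, "wx": 0, "wy": 0, "wz": 0}]'

```text
time_s: 8.5
tcp_pos: [0.5782, -0.0891, 0.0553]
ee_rot: [[0.996, 0.087, 0.002], [0.087, -0.996, 0.001], [0.002, -0.001, -1.0]]
wrist_force: [-3.4, 5.8, 8.7]
gripper_width: 0.006
```

Run:
```python
from station import r,cams
import cv2
im=cams.capture('wrist');cv2.imwrite('pics/w7.png',cv2.resize(im[:,:,::-1],(768,576),interpolation=cv2.INTER_CUBIC))
```

```text
(no output)
```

View pics/w7.png

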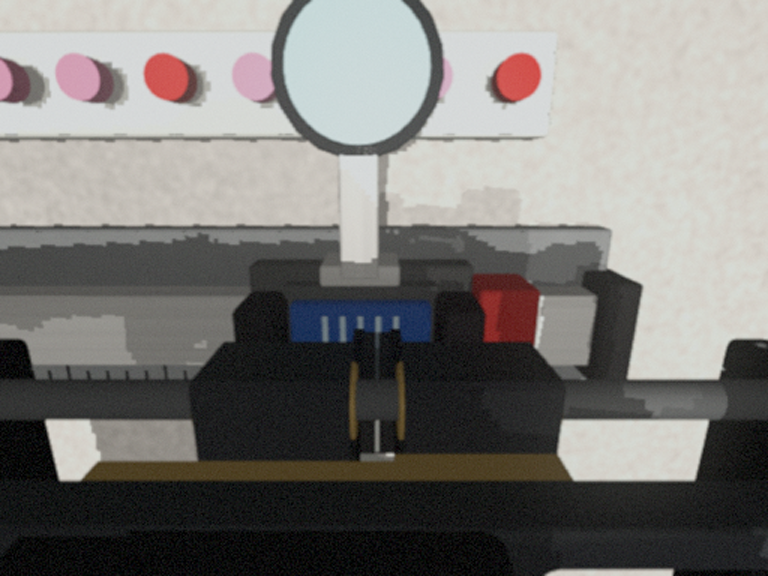

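The lateral force rose to about 6 N and the carriage stopped, so it is against the stop after 98.7 mm of travel. I'll ease the preload slightly and lift straight up.

>>> drive_tool --deltas '[{"dx": 0, "dy": -0.0006, "dz": 0, "wx": 0, "wy": 0, "wz": 0}, {"dx": 0, "dy": -0.0006, "dz": 0, "wx": 0, "wy": 0, "wz": 0}]'

```text
time_s: 8.75
tcp_pos: [0.5782, -0.089, 0.0554]
ee_rot: [[0.996, 0.087, 0.002], [0.087, -0.996, 0.0], [0.002, -0.0, -1.0]]
wrist_force: [-1.9, 3.5, 8.9]
gripper_width: 0.004
```

>>> drive_tool --deltas '[{"dx": 0, "dy": 0, "dz": -0.002, "wx": 0, "wy": 0, "wz": 0}, {"dx": 0, "dy": 0, "dz": -0.005, "wx": 0, "wy": 0, "wz": 0}, {"dx": 0, "dy": 0, "dz": -0.009, "wx": 0, "wy": 0, "wz": 0}, {"dx": 0, "dy": 0, "dz": -0.015, "wx": 0, "wy": 0, "wz": 0}, {"dx": 0, "dy": 0, "dz": -0.03, "wx": 0, "wy": 0, "wz": 0}, {"dx": 0, "dy": 0, "dz": -0.05, "wx": 0, "wy": 0, "wz": 0}, {"dx": 0, "dy": 0, "dz": -0.08, "wx": 0, "wy": 0, "wz": 0}, {"dx": 0, "dy": 0, "dz": -0.11, "wx": 0, "wy": 0, "wz": 0}, {"dx": 0, "dy": 0, "dz": -0.12, "wx": 0, "wy": 0, "wz": 0}, {"dx": 0, "dy": 0, "dz": -0.12, "wx": 0, "wy": 0, "wz": 0}]'

```text
time_s: 9.75
tcp_pos: [0.5783, -0.0896, 0.1752]
ee_rot: [[0.996, 0.086, 0.004], [0.086, -0.996, 0.0], [0.004, -0.0, -1.0]]
wrist_force: [0.7, 0.9, -0.9]
gripper_width: 0.003
```

Run:
```python
from station import r,cams
import cv2
s=r.sense();print(s['tcp_pos'],s['wrist_force'],s['time_s'])
im=cams.capture('wrist');cv2.imwrite('pics/w8.png',cv2.resize(im[:,:,::-1],(768,576),interpolation=cv2.INTER_CUBIC))
im=cams.capture('scene');cv2.imwrite('pics/s8.png',cv2.resize(im[110:310,140:390,::-1],(750,600),interpolation=cv2.INTER_CUBIC))
```

```text
[ 0.57832757 -0.08964995  0.17521724] [ 0.73781089  0.8690213  -0.86617954] 9.75
```

View pics/w8.png

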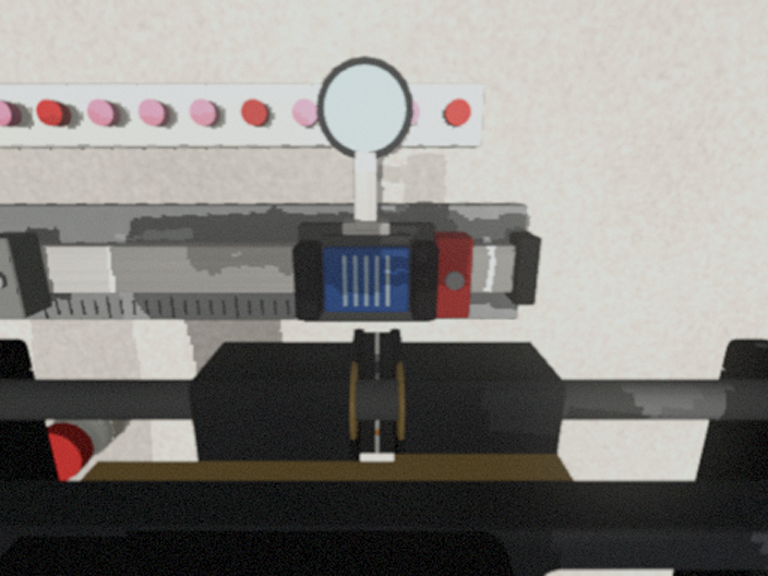

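View pics/s8.png

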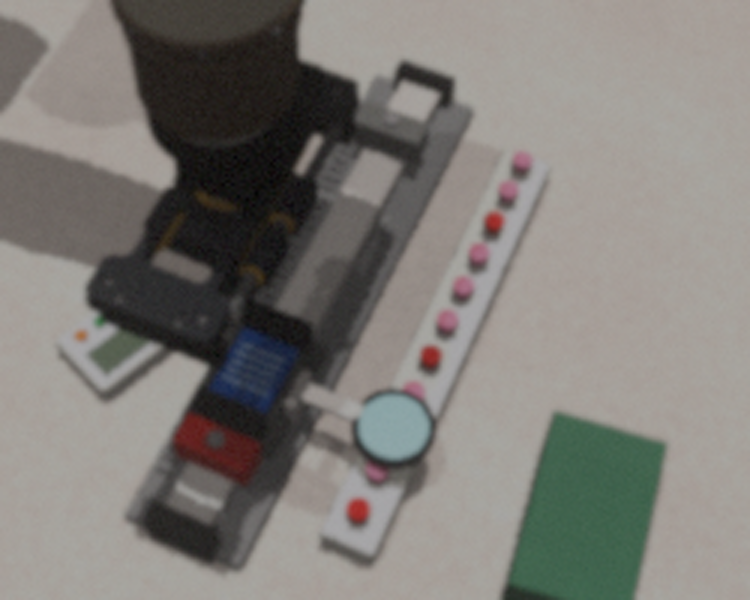

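The carriage end and the red stop now meet at col ~437 in the wrist view. The arm is clear, and the timer and carton look undisturbed. One numeric check, then I'll hand in.

Run:
```python
from h import *
from station import r,cams,ticket
m=dict(cams.camera_model('wrist'));s=r.sense()
T=np.eye(4);T[:3,:3]=s['ee_rot'];T[:3,3]=s['tcp_pos']
m['extrinsics']=np.linalg.inv(T@m['T_tool_cam'])
A=lambda u,v:((u+.5)/1.5-.5,(v+.5)/1.5-.5)
a=back(m,A(366.5,279),.06);b=back(m,A(455,281),.06);print(a,b,(T[:3,:3].T@(b-a)))
print(ticket.finish_job())
```

```text
[ 0.57659052 -0.08317139  0.06      ] [ 0.58015613 -0.14043307  0.06      ] [-1.36189130e-03  5.73564101e-02 -3.33533880e-05]
the job is handed in; nothing more can be done
None
```

The loupe carriage is resting against the red stop, the brake is released back to gripping, and the job is handed in at about 9.9 s of the 40 s allowed.

- **Pushing:** I pressed the blue pad about 4.7 mm down with shut fingertips (about 9 N) and slid the carriage about 98.7 mm towards the stop. The largest lateral force I read was about 7 N, at contact with the stop. I eased that off and lifted straight up, 120 mm clear.
- **Contact with the stop:** the last wrist image gives 57.4 mm between the pad and stop centres. Contact is 58 mm, so that agrees within the camera accuracy. The red stop read as unmoved to within about 2 mm.
- **After release:** the wrist force read about 1 N, which is noise.
- **Loose items:** the timer and carton look undisturbed in the last scene picture, though the arm partly hid the timer. The jar showed only partly, in the wrist view, so I did not measure its position again; the arm went nowhere near it.
- **Refused call:** my first move was rejected for a format error and nothing moved. No check failed.

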